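# Line up mounted metal specimens by diameter for the microscope

### The arm

A 7-joint arm with a two-finger parallel gripper is mounted at the origin on the work surface. World frame = base frame: x ahead of the robot, y to its left, z up, the work surface at z = 0. Lengths are in mm, angles in rad, forces in N, time in s.
With the tool pointing down it reaches from about 350 to 900 mm from the base axis. Payload 19.9 kg.
Tool frame: the origin (TCP) lies on the centre line of the jaws, within the pads' length; the fingertips stand 8 mm ahead of it and the grasp point (between the pads) lies 11 mm behind it; z points along the fingers, y is the line along which they close (so a half turn about z gives the same grasp; the last joint's range is limited). The gripper opens to 94 mm and grips with 3 to 60 N. Pads are 16 mm wide; open, the fingers measure 119 mm over their backs; the gripper's body (75 mm by 177 mm) begins 78 mm behind the grasp point.
Start: joints at [-1.365, 0.417, -0.01, 1.614, 0.005, 1.111, -0.053], TCP at [152.679, 606.043, 213.425] pointing down, gripper open.
Joint ranges: [-2.81, 2.81], [-0.39, 2.02], [-1.27, 1.25], [0.06, 2.57], [-1.19, 4.33], [0.19, 2], [-2.82, 2.82]. Speed limits (rad/s): [1.89, 1.89, 2.39, 2.39, 3.01, 3.01, 3.01].

### API

Orientations are given as a unit quaternion [w, x, y, z].
In Python, from rig import * gives the robot as it stands.
- The arm moves only by the shell command python3 -m handwheel 'ROWS' [FORCE]. ROWS is a JSON object of lists of equal length, an entry for each row: "delta_pos": the shift along the tool's x, y, z in cm, a list of three; "twist": the turn about the tool's z in rad; "grip": the closure, from 0 (fully open) to 1 (shut). In form: {"delta_pos": [[tx, ty, tz], ...], "twist": [twist, ...], "grip": [grip, ...]}. A call has 1 to 10 rows; each row is the pose to reach, as a shift and turn from the pose commanded when the call began, along the tool's axes at that moment; what a row does not reach only later rows make up. A row lasts 1/12 s, in which the tool goes at most 41.7 mm and 7.16 degrees, less where a joint would pass 70% of its speed; a pose out of reach is approached as far as the arm can. A call with a gripper value outside its range is refused whole. The fingers move at their own pace and stop on an object; FORCE is the grip in N (left out, the last holds). Time passes only in rows, so rows that repeat a pose let the fingers close. It gives the time, the measured TCP pose, the force, the opening and the grip force at its end, in the units of the state.
- observe(): the state, without advancing time (a new reading comes with each control period).
- read_camera(name): name is "scene" or "top" or "wrist"; returns (picture, depth): 400x640x3 uint8, blue, green, red; 400x640 float32, mm along the optical axis (not along the pixel's ray), 0 where there is no reading.
- camera_info(name): a dict with "fx", "fy", "cx", "cy" (pixels), "rvec" (rotation vector, rad) and "tvec" (3), from world to camera coordinates, as OpenCV has them; the wrist camera has in their place "T_tool_cam" (4x4, takes a point from camera to tool coordinates, whose origin is the TCP and whose axes are the flange's). Camera axes: x right, y down, z forward; pixel columns grow to the right and rows downward; lengths in mm; the calibration is good to about 2 mm. A picture is of the moment at which its call begins: read the wrist's pose just before it. camera_info takes no time and is no camera call.
- close_job(): hands the job in; it is judged then, once.
The state is a dict: "time": time; "qpos": joint angles; "qd": joint speeds; "joint_efforts": joint torques, N m; "tool_pos": TCP position; "eef_rot": TCP orientation; "wrist_force": force on the tool from outside, world axes, zero at the start; "moment": the same for the moment, N m; "opening": opening from 0.0 (shut) to 1.0 (fully open); "gripper_force": force on a finger pad.
Only numpy, scipy, OpenCV 4.12 (cv2) and the standard library are available. Lean on these libraries where they do the work, as an engineer would, in place of code of your own. Each camera call takes 0.05 s, during which the arm holds its last target. There are 200 camera calls.

### The job

Line up the four black mounted specimens on the row of cork pads, one centred on each pad with its polished metal face up, in order of diameter: the smallest on the pad next to the upright post, the largest at the far end. One of them is sunk in the ejector block: push the ejector's lever fully down so that it rises from its pocket and can be gripped. Leave all four standing released and still.

Things in the scene. Friction and masses are not known exactly. Their poses are not given: they have to be found in the camera images.
- mount25_mid (a point): Loose upright disc of black resin, 25 mm in diameter, 26 mm high, with a bright polished metal face on top. The point is its centre, half-way up; z is its axis, up at the start. At the start it stands on the bench between the robot and the tray.
- mount30_mid (a point): Loose upright disc of black resin, 30 mm in diameter, 24 mm high, with a bright polished metal face on top. The point is its centre, half-way up; z is its axis, up at the start. At the start it is sunk in the 32 mm pocket in the middle of the fixed grey ejector block (70 x 70 mm, 46 mm high), its top 1 mm below the block's flat top, until the lever lifts it 16 mm.
- mount40_mid (a point): Loose upright disc of black resin, 40 mm in diameter, 22 mm high, with a bright polished metal face on top. The point is its centre, half-way up; z is its axis, up at the start. At the start it stands on the bench between the robot and the tray.
- mount50_mid (a point): Loose upright disc of black resin, 50 mm in diameter, 20 mm high, with a bright polished metal face on top. The point is its centre, half-way up; z is its axis, up at the start. At the start it stands on the bench between the robot and the tray.
- pad_a: One of four equal round brown cork pads, 58 mm in diameter, in a straight row (a, b, c, d) at 75 mm spacing on a fixed flat aluminium tray (90 x 380 mm, 8 mm thick). The origin is the centre of its underside; its upper face is 2 mm higher (10 mm above the bench). y runs along the row.
- pad_b: One of four equal round brown cork pads, 58 mm in diameter, in a straight row (a, b, c, d) at 75 mm spacing on a fixed flat aluminium tray (90 x 380 mm, 8 mm thick). The origin is the centre of its underside; its upper face is 2 mm higher (10 mm above the bench). y runs along the row.
- pad_c: One of four equal round brown cork pads, 58 mm in diameter, in a straight row (a, b, c, d) at 75 mm spacing on a fixed flat aluminium tray (90 x 380 mm, 8 mm thick). The origin is the centre of its underside; its upper face is 2 mm higher (10 mm above the bench). y runs along the row.
- pad_d: One of four equal round brown cork pads, 58 mm in diameter, in a straight row (a, b, c, d) at 75 mm spacing on a fixed flat aluminium tray (90 x 380 mm, 8 mm thick). The origin is the centre of its underside; its upper face is 2 mm higher (10 mm above the bench). y runs along the row.
- post: Upright brass post, 16 mm in diameter, 40 mm high, fixed on the tray in line with the pads, 55 mm beyond the centre of the end pad: pad_a at some starts, pad_d at others (a flat steel cap 3 mm high is at the other end). The origin is the centre of its underside.
- lever_pad (a point): Centre of the upper face of the black thumb pad (30 x 34 mm) at the end of the ejector's lever, which sticks out of the block's side, hinged 42 mm from the pocket's axis, 75 mm from hinge to pad. Pushed with 2 to 4 N the pad drops 33 mm, nearly straight down, to a stop; a piston lifts the 30 mm specimen 16 mm meanwhile. Lever and piston stay where left.
There are look-alikes about, which are no part of the job. Leave any turquoise look-alike of the part that bears mount40_mid alone.

How it is judged:
By the outcome, as a careful person would: the job done as asked, in the order asked, and still so for the second after the job is handed in, with the robot touching nothing.
It also fails if it takes over 99 s, if anything falls off the work surface, if the arm or the gripper's body presses on something with over 40 N, if the wrist force passes 120 N, or if a joint passes its speed limit or range.

## Working session

There is one attempt and no reset: what is moved stays moved. The work goes in short steps, Python scripts to look and compute and a shell command to move; the robot and the scene stay as the last step left them, time stands still between calls to the robot, and variables do not carry over. Pictures are saved under pics/ and viewed, at most 14 in all, crops included, and the job is handed in when it is done.

```bash
mkdir -p pics
python3 - <<'E'
from rig import *
import cv2,numpy as np
for n in ("top","scene"):
    p,d=read_camera(n); cv2.imwrite(f"pics/{n}0.png",p); np.save(f"{n}0.npy",d)
    print(n,camera_info(n))
print(camera_info("wrist")); print(observe())
E
```

```text
top {'fx': 398.9504903798712, 'fy': 398.9504903798712, 'cx': 314.9645164912626, 'cy': 201.5859284816111, 'rvec': array([ 2.16048283, -2.18188049,  0.12412626]), 'tvec': array([  7.4471136 , 519.70547415, 793.36979378])}
scene {'fx': 510.912876661331, 'fy': 510.912876661331, 'cx': 316.95325389631006, 'cy': 200.7429720313982, 'rvec': array([ 0.77253397,  2.43827975, -1.30570164]), 'tvec': array([ 399.63253134, -129.06915145, 1373.36664574])}
{'fx': 359.3217845470647, 'fy': 359.3217845470647, 'cx': 316.5989060287385, 'cy': 197.0810154538911, 'T_tool_cam': array([[ 4.54270216e-04, -9.58107572e-01, -2.86408230e-01,
         8.46226866e+01],
       [ 9.99999721e-01,  2.65501056e-04,  6.97925186e-04,
        -8.04404963e-01],
       [-5.92645718e-04, -2.86408467e-01,  9.58107426e-01,
        -1.71173972e+02],
       [ 0.00000000e+00,  0.00000000e+00,  0.00000000e+00,
         1.00000000e+00]])}
{'time': 0.1, 'qpos': array([-1.36548265,  0.417881  , -0.01031196,  1.61411077,  0.00467831,
        1.11066113, -0.052988  ]), 'qd': array([-0.0010631 , -0.00063543, -0.0006633 , -0.00077337,  0.0014173 ,
       -0.00055193, -0.00071395]), 'joint_efforts': array([ 3.63505940e-03, -8.52591276e+01,  6.41145799e-01, -4.26699865e+01,
       -4.88088001e-02,  1.63841655e-02,  1.00422751e-04]), 'tool_pos': array([152.61773845, 605.75248326, 212.90989457]), 'eef_rot': array([-3.40617426e-05,  1.23084630e-01,  9.92396043e-01, -5.16976276e-04]), 'wrist_force': array([ 0.21450438, -0.82068894, -1.12979641]), 'moment': array([-0.00161988, -0.01657676,  0.03258764]), 'gripper_force': 0.0, 'opening': 0.998514919105454}
```

View pics/top0.png

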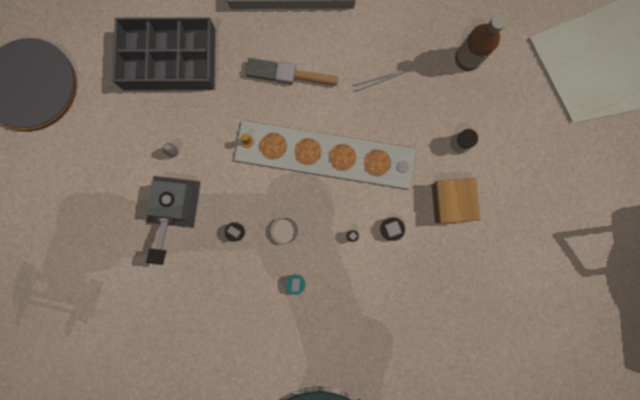

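View pics/scene0.png

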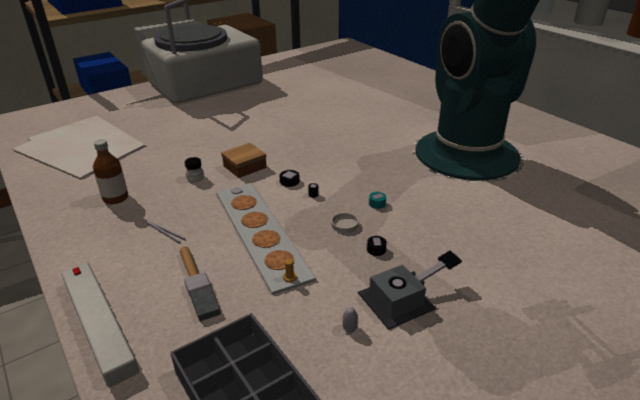

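The top view shows the post at (246,140), pads at (273,146), (308,151), (343,157) and (377,162), and the mounts 40 at (235,232), 25 at (352,236) and 50 at (392,229). The ejector pocket is at (167,200) and the lever pad at (157,256). The turquoise look-alike is at (295,285).

```bash
cat > h.py <<'E'
from rig import *
import cv2,numpy as np
from scipy.spatial.transform import Rotation as R
def toolT(s):
    T=np.eye(4);q=s["eef_rot"];T[:3,:3]=R.from_quat([q[1],q[2],q[3],q[0]]).as_matrix();T[:3,3]=s["tool_pos"];return T
def cam(n,s=None):
    i=camera_info(n);K=(i["fx"],i["fy"],i["cx"],i["cy"])
    if n=="wrist": return K,toolT(s)@i["T_tool_cam"]
    M=np.eye(4);M[:3,:3]=cv2.Rodrigues(i["rvec"])[0];M[:3,3]=i["tvec"];return K,np.linalg.inv(M)
def onplane(C,u,v,z):
    (fx,fy,cx,cy),T=C;d=T[:3,:3]@[(u-cx)/fx,(v-cy)/fy,1];o=T[:3,3];return (o+d*(z-o[2])/d[2])
def rel(p,s=None):  # world point -> tool axes, cm
    s=s or observe();return np.round((np.linalg.inv(toolT(s))@np.r_[p,1])[:3]/10,2)
E
python3 - <<'E'
from h import *
C=cam("top");s=observe()
for n,u,v,z in [("post",246,140,40),("a",273,146,10),("b",308,151,10),("c",343,157,10),("d",377,162,10),("m40",235,232,22),("m25",352,236,26),("m50",392,229,20),("pocket",167,200,45),("lever",157,256,70),("turq",295,285,22),("ring",283,231,20)]:
    p=onplane(C,u,v,z);print(n,p.round(),rel(p,s))
d=np.load("top0.npy")
(fx,fy,cx,cy),T=C
for u,v in [(157,256),(167,200),(283,231),(295,285),(246,140),(235,232)]:
    print(u,v,(T@np.r_[(u-cx)/fx*d[v,u],(v-cy)/fy*d[v,u],d[v,u],1])[:3].round())
print(toolT(s).round(3))
E
```

```text
post [647. 143.  40.] [-59.26 -32.78  17.33]
a [642.  90.  10.] [-60.   -38.01  20.33]
b [630.  16.  10.] [-60.71 -45.51  20.34]
c [616. -58.  10.] [-61.2  -53.06  20.35]
d [ 605. -131.   10.] [-61.86 -60.33  20.36]
m40 [459. 167.  22.] [-40.44 -35.04  19.13]
m25 [448. -73.  26.] [-45.26 -58.54  18.75]
m50 [ 462. -156.   20.] [-48.63 -66.3   19.36]
pocket [524. 300.  45.] [-43.48 -20.6   16.81]
lever [413. 306.  70.] [-32.58 -22.64  14.32]
turq [351.  44.  22.] [-32.93 -49.57  19.14]
ring [460.  69.  20.] [-42.95 -44.54  19.34]
157 256 [413. 314.  51.]
167 200 [524. 300.  44.]
283 231 [461.  70.   2.]
295 285 [351.  44.  24.]
246 140 [646. 142.  43.]
235 232 [459. 167.  22.]
[[-9.70000e-01  2.44000e-01 -0.00000e+00  1.52618e+02]
 [ 2.44000e-01  9.70000e-01 -1.00000e-03  6.05752e+02]
 [-0.00000e+00 -1.00000e-03 -1.00000e+00  2.12910e+02]
 [ 0.00000e+00  0.00000e+00  0.00000e+00  1.00000e+00]]
```

```bash
python3 -m handwheel '{"delta_pos":[[-3.2,-2.2,0],[-6.5,-4.4,0],[-10,-6.6,0],[-13,-8.8,0],[-16.5,-11,1],[-20,-13.2,2],[-23,-15.4,3],[-26.5,-17.6,4],[-29.5,-20,5],[-32.4,-21.9,6]],"twist":[0.12,0.24,0.36,0.48,0.6,0.72,0.84,0.96,1.08,1.2],"grip":[0,0,0,0,0,0,0.5,1,1,1]}' 20
python3 -m handwheel '{"delta_pos":[[0,0,0],[0,0,0],[0,0,0],[0,0,0],[0,0,0]],"twist":[0.12,0.24,0.29,0.29,0.29],"grip":[1,1,1,1,1]}'
python3 - <<'E'
from h import *
s=observe();p,d=read_camera("wrist");C=cam("wrist",s)
cv2.imwrite("pics/w1.png",p);np.save("w1.npy",d);print(s["tool_pos"],toolT(s)[:3,:3].round(3),s["qpos"],s["time"])
E
```

```text
time: 0.93
tool_pos: [414.4, 312.0, 153.0]
eef_rot: [0.0, 0.665, 0.747, -0.0]
wrist_force: [0.7, 0.9, -0.7]
opening: 0.755
gripper_force: 0.0
time: 1.35
tool_pos: [413.2, 314.5, 153.3]
eef_rot: [0.0, 0.762, 0.647, -0.0]
wrist_force: [-0.1, -0.2, 0.9]
opening: 0.398
gripper_force: 0.0
[413.16745543 314.54433765 153.29654347] [[ 0.163  0.987 -0.   ]
 [ 0.987 -0.163 -0.   ]
 [-0.    -0.    -1.   ]] [-1.05180478  0.31783377  0.40766552  1.94548573 -0.15743211  0.90922811
 -0.72878362] 1.35
```

View pics/w1.png

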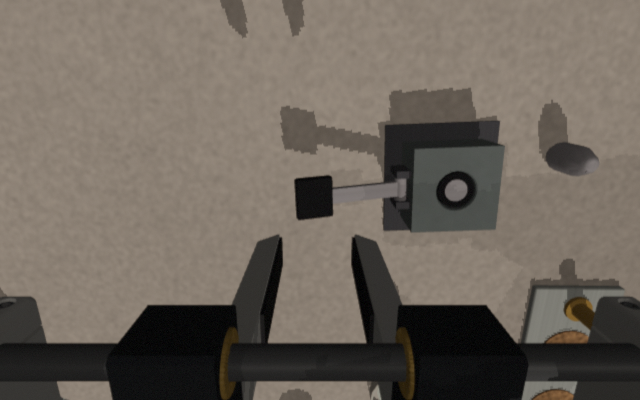

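The wrist view shows the lever pad at (314,197), the pocketed mount at (456,190) and the post at (578,312).

Run:
```python
from h import *
s=observe();C=cam("wrist",s);d=np.load("w1.npy");(fx,fy,cx,cy),T=C
for u,v in [(314,197),(300,197),(328,197),(456,190),(430,150),(578,305)]:
    z=d[v,u];p=(T@np.r_[(u-cx)/fx*z,(v-cy)/fy*z,z,1])[:3];print(u,v,p.round(1),rel(p,s))
```

```text
314 197 [410.8 317.7  54.6] [ 0.26 -0.28  9.88]
300 197 [400.2 320.2  57.3] [ 0.34 -1.37  9.61]
328 197 [421.6 315.2  52.4] [ 0.2   0.82 10.09]
456 190 [524.3 302.1  45.1] [ 0.58 11.17 10.83]
430 150 [505.7 338.2  46. ] [ 3.83  8.75 10.73]
578 305 [648.7 152.8  13.4] [-12.14  25.87  13.99]
```

```bash
python3 -m handwheel '{"delta_pos":[[0.3,-0.2,2],[0.3,-0.2,4],[0.3,-0.2,6],[0.3,-0.2,7.5],[0.3,-0.2,8.5],[0.3,-0.2,9],[0.3,-0.2,9.5],[0.3,-0.2,10],[0.3,-0.2,10.5],[0.3,-0.2,11]],"twist":[0,0,0,0,0,0,0,0,0,0],"grip":[1,1,1,1,1,1,1,1,1,1]}'
python3 -m handwheel '{"delta_pos":[[0,0,0.4],[0,0,0.8],[0,0,1.1],[0,0,1.3],[0,0,1.4],[0,0,1.4]],"twist":[0,0,0,0,0,0],"grip":[1,1,1,1,1,1]}'
```

```text
time: 2.23
tool_pos: [412.0, 318.1, 43.5]
eef_rot: [-0.0, 0.763, 0.646, 0.0]
wrist_force: [-1.7, 0.5, 1.6]
opening: 0.008
gripper_force: 1.3
time: 2.73
tool_pos: [412.3, 317.9, 29.8]
eef_rot: [0.0, 0.763, 0.646, 0.0]
wrist_force: [-1.5, -0.4, 12.6]
opening: 0.002
gripper_force: 6.0
```

```bash
python3 -m handwheel '{"delta_pos":[[0,0,0.1],[0,0,0.2],[0,0,0.2],[0,0,0.2]],"twist":[0,0,0,0],"grip":[1,1,1,1]}'
```

```text
time: 3.07
tool_pos: [412.5, 318.1, 29.0]
eef_rot: [-0.0, 0.763, 0.646, 0.001]
wrist_force: [-6.4, -5.4, 39.3]
opening: 0.001
gripper_force: 19.8
```

```bash
python3 -m handwheel '{"delta_pos":[[0,0,-3],[0,0,-7],[0,1.5,-10],[0.3,5.5,-12],[0.3,9.5,-12],[0.3,11.4,-12],[0.3,11.4,-12],[0.3,11.4,-12]],"twist":[0,0,0,0,0,0,0,0],"grip":[1,1,0.5,0.3,0.3,0.3,0.3,0.3]}'
cat >> h.py <<'E'
def shot(name):
    s=observe();p,d=read_camera("wrist");cv2.imwrite(f"pics/{name}.png",p);np.save(name+".npy",d);np.save(name+"_T.npy",cam("wrist",s)[1]);print(s["tool_pos"],s["time"]);return p,d,s
def discs(p,d,s,bright=150):
    """bright low-saturation polished patches; centre ray -> depth point, tool cm"""
    h=cv2.cvtColor(p,cv2.COLOR_BGR2HSV);C=cam("wrist",s);(fx,fy,cx,cy),T=C
    m=((h[...,2]<60)).astype(np.uint8)
    cs,hi=cv2.findContours(m,cv2.RETR_CCOMP,cv2.CHAIN_APPROX_NONE)
    for k,c in enumerate(cs):
        if hi[0][k][3]>=0 and len(c)>=12 and 40<cv2.contourArea(c)<9000:  # holes in dark regions
            (u,v),(a,b),_=cv2.fitEllipse(c)
            if not(0<u<640 and 0<v<400): continue
            z=d[int(v),int(u)];q=(T@np.r_[(u-cx)/fx*z,(v-cy)/fy*z,z,1])[:3];print("face",round(u),round(v),"ax",round(a,1),round(b,1),q.round(1),"rel",rel(q,s))
E
python3 - <<'E'
from h import *
discs(*shot("w2"))
E
```

```text
time: 3.73
tool_pos: [525.4, 301.0, 146.9]
eef_rot: [0.0, 0.764, 0.645, -0.0]
wrist_force: [0.2, -0.5, -0.2]
opening: 0.393
gripper_force: 0.0
[525.37725023 301.0053513  146.90923377] 3.7333
face 410 371 ax 6.5 60.8 [548.4 323.9 255.9] rel [  2.63   1.88 -10.91]
face 224 373 ax 8.1 61.3 [509.9 330.4 256.5] rel [  2.63  -2.02 -10.96]
face 259 335 ax 4.5 20.1 [505.7 307.3 213.9] rel [ 0.29 -2.05 -6.7 ]
face 275 330 ax 12.6 27.0 [461.9 170.9  22.4] rel [-13.87  -4.09  12.46]
face 623 300 ax 5.4 14.7 [605.5 321.  239.4] rel [ 3.3   7.56 -9.26]
face 316 204 ax 24.9 25.7 [524.  301.9  60.7] rel [ 0.07 -0.15  8.62]
```

View pics/w2.png

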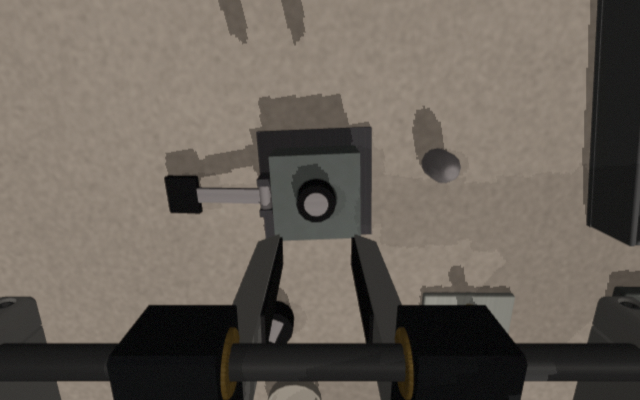

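```bash
python3 -m handwheel '{"delta_pos":[[0.1,-0.1,0.5],[0.1,-0.1,3],[0.1,-0.1,6],[0.1,-0.1,8.2],[0.1,-0.1,9.0],[0.1,-0.1,9.0],[0.1,-0.1,9.0],[0.1,-0.1,9.0]],"twist":[0,0,0,0,0,0,0,0],"grip":[0.3,0.3,0.3,0.3,0.3,0.6,0.9,1]}' 25
python3 -m handwheel '{"delta_pos":[[0,0,0],[0,0,0],[0,0,-1],[0,0,-3],[0,0,-6],[0,0,-6]],"twist":[0,0,0,0,0,0],"grip":[1,1,1,1,1,1]}'
```

```text
time: 4.45
tool_pos: [524.0, 303.5, 58.3]
eef_rot: [0.0, 0.763, 0.646, 0.0]
wrist_force: [-0.2, -0.5, 0.0]
opening: 0.524
gripper_force: 0.0
time: 4.95
tool_pos: [526.2, 304.1, 123.1]
eef_rot: [0.0, 0.763, 0.646, 0.003]
wrist_force: [0.3, -0.0, 0.3]
opening: 0.302
gripper_force: 25.0
```

```bash
python3 -m handwheel '{"delta_pos":[[-2,1.5,0],[-5,3,-1],[-8,5,-2],[-11,7,-3],[-14,9.5,-4],[-16,12,-5],[-18,14,-6],[-18,15,-6],[-18,15,-6]],"twist":[0,0,0,0,0,0,0,0,0],"grip":[1,1,1,1,1,1,1,1,1]}'
python3 - <<'E'
from h import *
discs(*shot("w3"))
E
```

```text
time: 5.7
tool_pos: [644.1, 98.4, 178.9]
eef_rot: [0.001, 0.764, 0.645, 0.001]
wrist_force: [0.4, 0.3, -0.4]
opening: 0.307
gripper_force: 25.0
[644.05318393  98.44290557 178.86844974] 5.7
face 390 371 ax 5.9 59.3 [662.5 123.4 289.6] rel [  2.77   1.43 -11.07]
face 244 374 ax 7.2 61.2 [632.5 127.3 289. ] rel [  2.65  -1.6  -11.02]
face 271 335 ax 3.6 23.5 [628.  103.2 244.6] rel [ 0.2  -1.65 -6.58]
face 317 309 ax 79.8 90.6 [619.6 -43.9  11.3] rel [-14.44  -0.05  16.76]
face 316 254 ax 32.3 35.0 [643.   98.4 176.3] rel [-0.02 -0.11  0.25]
face 102 140 ax 20.5 32.2 [458.  170.4  21.1] rel [  3.96 -19.59  15.73]
```

View pics/w3.png

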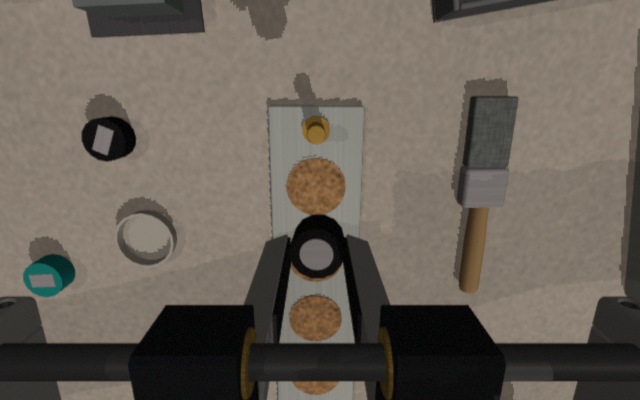

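The 30 mm mount is held at (316,254). Pad a is at (316,186), pad c at (316,317) and the post at (316,130).

```bash
cat >> h.py <<'E'
def pads(name,zpl=10):
    p=cv2.imread(f"pics/{name}.png");T=np.load(name+"_T.npy");i=camera_info("wrist");C=((i["fx"],i["fy"],i["cx"],i["cy"]),T)
    h=cv2.cvtColor(p,cv2.COLOR_BGR2HSV);m=cv2.inRange(h,(3,95,60),(16,255,255));m=cv2.morphologyEx(m,cv2.MORPH_CLOSE,np.ones((9,9)));m=cv2.morphologyEx(m,cv2.MORPH_OPEN,np.ones((7,7)))
    for c in cv2.findContours(m,cv2.RETR_EXTERNAL,cv2.CHAIN_APPROX_NONE)[0]:
        w=np.array([onplane(C,u,v,zpl)[:2] for u,v in c[:,0]],np.float32);x,r=cv2.minEnclosingCircle(w);u=c[:,0].mean(0)
        print("pad px",u.round(),"xy",np.round(x,1),"r",round(r,1))
E
python3 - <<'E'
from h import *
pads("w3")
pads("w3") if 0 else None
d=np.load("w3.npy");print(d[186,316],d[240:270:5,316],d[254,300:333:5])
T=np.load("w3_T.npy");i=camera_info("wrist")
for u,v in [(316,245),(316,254),(316,263),(305,254),(327,254)]:
    z=d[v,u];print((T@np.r_[(u-i["cx"])/i["fx"]*z,(v-i["cy"])/i["fy"]*z,z,1])[:3].round(1))
z=d[186,316];print((T@np.r_[(316-i["cx"])/i["fx"]*z,(186-i["cy"])/i["fy"]*z,z,1])[:3].round(1))
E
```

```text
pad px [315. 386.] xy [ 600.4 -144.4] r 21.5
pad px [315. 318.] xy [615.7 -56.3] r 28.8
pad px [475. 249.] xy [791.4  -5. ] r 47.9
pad px [316. 186.] xy [641.3  90.7] r 28.9
351.15286 [188.24232 189.50456 190.13753 190.13345 191.96739 192.96051] [192.395   191.31247 189.9779  191.21407 191.01292 192.1365  190.091  ]
[643.8 103.3 175.7]
[642.9  98.5 176.3]
[642.   93.  175.8]
[637.1  99.  175.4]
[648.6  97.1 175.5]
[641.9  91.8  10.5]
```

```bash
python3 -m handwheel '{"delta_pos":[[-2.5,0,0],[-5.5,-0.1,1],[-8.2,-0.1,4],[-8.2,-0.1,7.5],[-8.2,-0.1,10.5],[-8.2,-0.1,12],[-8.2,-0.1,13],[-8.2,-0.1,13],[-8.2,-0.1,13]],"twist":[0,0,0,0,0,0,0,0,0],"grip":[1,1,1,1,1,1,1,1,1]}'
```

```text
time: 6.5
tool_pos: [627.7, 20.7, 48.1]
eef_rot: [0.0, 0.763, 0.646, 0.0]
wrist_force: [-0.5, -0.0, 0.1]
opening: 0.302
gripper_force: 25.0
```

```bash
python3 -m handwheel '{"delta_pos":[[-0.3,0.2,0],[-0.3,0.2,0.5],[-0.3,0.2,0.9],[-0.3,0.2,1.0],[-0.3,0.2,1.0]],"twist":[0,0,0,0,0],"grip":[1,1,1,1,1]}'
```

```text
time: 6.92
tool_pos: [629.8, 16.8, 38.1]
eef_rot: [0.0, 0.763, 0.646, 0.001]
wrist_force: [-0.8, -0.0, 6.4]
opening: 0.302
gripper_force: 25.0
```

```bash
python3 -m handwheel '{"delta_pos":[[0,0,0],[0,0,0],[0,0,0],[0,0,-2],[0,0,-6],[0,0,-10],[0,-2,-12],[0,-5,-12],[0,-8,-12],[0,-8,-12]],"twist":[0,0,0,0,0,0,0,0,0,0],"grip":[0.8,0.5,0.4,0.3,0.3,0.3,0.3,0.3,0.3,0.3]}'
python3 - <<'E'
from h import *
discs(*shot("w4"));pads("w4")
s=observe()
for n,p in dict(m25=(448,-73,12),m50=(462,-156,12),m40=(459,167,12)).items(): print(n,rel(p,s))
E
```

```text
time: 7.75
tool_pos: [546.0, 31.0, 157.5]
eef_rot: [-0.001, 0.763, 0.646, -0.0]
wrist_force: [0.4, 0.2, 1.0]
opening: 0.697
gripper_force: 0.0
[545.99199587  30.95349162 157.46123059] 7.75
face 266 383 ax 6.8 13.5 [ 457.  -170.5   20.8] rel [-21.35  -5.44  13.65]
face 479 378 ax 6.3 39.5 [583.3  50.1 267.1] rel [  2.51   3.34 -10.96]
face 155 378 ax 8.7 45.6 [516.3  61.7 267.6] rel [  2.55  -3.46 -11.  ]
face 477 353 ax 4.9 12.1 [584.2  53.8 264.1] rel [  2.89   3.37 -10.67]
face 218 334 ax 6.4 27.6 [512.1  38.9 223.3] rel [ 0.23 -3.49 -6.58]
face 418 193 ax 21.3 23.1 [629.9  16.1  34.2] rel [-0.1   8.55 12.31]
face 179 37 ax 23.0 40.5 [458.5 170.6  21.9] rel [ 12.32 -10.9   13.6 ]
pad px [386. 326.] xy [ 596.  -128.6] r 25.7
pad px [416. 249.] xy [625.7 -50.8] r 26.0
pad px [406. 181.] xy [628.2  17.4] r 28.7
pad px [593. 175.] xy [793.1  -2.7] r 48.0
pad px [416.  99.] xy [641.1  91.1] r 28.7
m25 [-11.9   -8.19  14.57]
m50 [-19.86  -5.44  14.56]
m40 [ 11.95 -11.05  14.6 ]
```

View pics/w4.png

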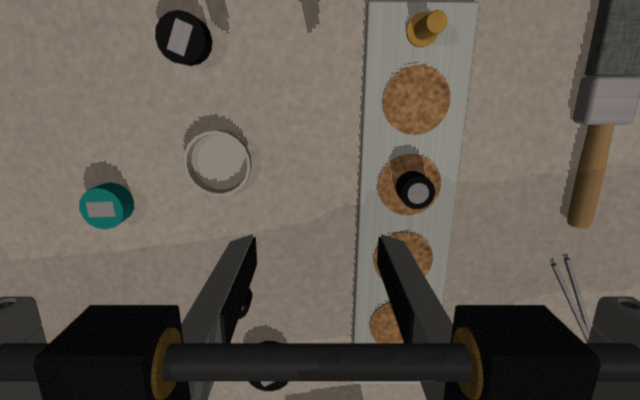

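m30 stands upright on pad b, at (418,193) against a pad centre of about (410,184). After projection that is about 2 mm off centre. Next is m25.

```bash
python3 -m handwheel '{"delta_pos":[[-3,-2,0],[-6,-4,0],[-9,-6,1],[-11.9,-8.2,3],[-11.9,-8.2,3],[-11.9,-8.2,3]],"twist":[0,0,0,0,0,0],"grip":[0.3,0.3,0.3,0.3,0.3,0.3]}'
python3 - <<'E'
from h import *
discs(*shot("w5"))
E
```

```text
time: 8.3
tool_pos: [449.0, -75.2, 127.1]
eef_rot: [-0.0, 0.764, 0.645, -0.0]
wrist_force: [0.3, 0.1, 0.7]
opening: 0.704
gripper_force: 0.0
[448.96504717 -75.16979463 127.09101367] 8.3
face 347 285 ax 33.0 37.3 [ 461.2 -158.2   20.7] rel [-7.98  2.61 10.64]
face 479 378 ax 7.0 41.9 [485.8 -55.1 237.7] rel [  2.6    3.29 -11.06]
face 156 375 ax 11.2 49.9 [419.6 -43.6 237. ] rel [  2.61  -3.44 -10.98]
face 218 334 ax 6.1 29.1 [415.2 -66.8 193.1] rel [ 0.25 -3.48 -6.6 ]
face 622 299 ax 5.0 12.9 [529.4 -55.7 219. ] rel [ 3.27  7.6  -9.2 ]
face 315 198 ax 18.7 19.0 [447.3 -74.1  26.1] rel [ 0.08 -0.18 10.1 ]
face 560 32 ax 27.0 33.0 [630.1  16.1  33.8] rel [12.05 16.32  9.31]
```

View pics/w5.png

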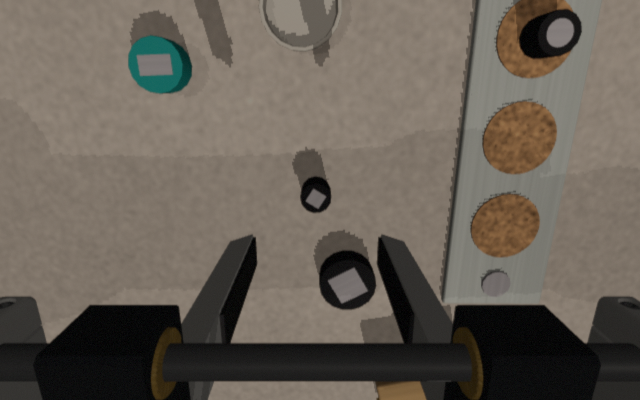

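```bash
python3 -m handwheel '{"delta_pos":[[0.1,-0.2,3],[0.1,-0.2,6],[0.1,-0.2,9],[0.1,-0.2,10.9],[0.1,-0.2,11.3],[0.1,-0.2,11.3],[0.1,-0.2,11.3],[0.1,-0.2,11.3],[0.1,-0.2,11.3],[0.1,-0.2,11.3]],"twist":[0,0,0,0,0,0,0,0,0,0],"grip":[0.4,0.5,0.5,0.5,0.6,1,1,1,1,1]}' 25
python3 -m handwheel '{"delta_pos":[[0,0,0],[0,0,0],[0,0,-2],[0,0,-6],[0,0,-9],[0,0,-9]],"twist":[0,0,0,0,0,0],"grip":[1,1,1,1,1,1]}'
python3 - <<'E'
from h import *
discs(*shot("w6"))
E
```

```text
time: 9.18
tool_pos: [449.0, -72.4, 15.6]
eef_rot: [0.001, 0.763, 0.646, 0.001]
wrist_force: [-0.7, -0.5, 9.2]
opening: 0.261
gripper_force: 25.0
time: 9.68
tool_pos: [450.5, -72.8, 109.7]
eef_rot: [0.002, 0.763, 0.646, 0.003]
wrist_force: [1.7, 0.7, 0.8]
opening: 0.259
gripper_force: 25.0
[450.48910709 -72.79187284 109.68013073] 9.6833
face 573 34 ax 28.6 34.8 [629.4  16.2  34.9] rel [11.72 16.12  7.62]
face 381 378 ax 4.9 41.5 [466.2 -49.1 220.8] rel [  2.62   1.24 -11.09]
face 254 376 ax 6.7 54.7 [440.5 -44.3 220.4] rel [  2.67  -1.38 -11.08]
face 622 299 ax 5.0 12.5 [530.9 -54.  201.3] rel [ 3.21  7.69 -9.1 ]
face 337 300 ax 17.4 34.7 [ 453.1 -158.4   19.7] rel [-8.42  1.61  8.99]
face 310 320 ax 55.9 79.4 [ 426.  -185.7    1.3] rel [-11.56  -0.63  10.81]
face 316 269 ax 27.3 29.8 [449.2 -74.9 119.3] rel [-0.23 -0.09 -0.97]
```

Run:
```python
from h import *
s=observe();print(rel((641.2,91.0,27),s)-[-0.23,-0.09,0])
```

```text
[19.47 16.24  8.17]
```

```bash
python3 -m handwheel '{"delta_pos":[[2,1.7,-1],[5,4.2,-1],[8,6.7,-1],[11,9.2,-1],[14,11.7,-1],[17,14.2,0],[19.5,16.2,1],[19.5,16.2,4],[19.5,16.2,7],[19.5,16.2,7]],"twist":[0,0,0,0,0,0,0,0,0,0],"grip":[1,1,1,1,1,1,1,1,1,1]}'
python3 -m handwheel '{"delta_pos":[[0,0,0],[0,0,0]],"twist":[0,0],"grip":[1,1]}'
python3 - <<'E'
from h import *
s=observe();print(s["tool_pos"],rel((641.2,91.0,27),s)-[-0.23,-0.09,0])
E
```

```text
time: 10.57
tool_pos: [636.5, 93.1, 28.5]
eef_rot: [-0.002, 0.763, 0.646, -0.004]
wrist_force: [-0.9, 0.3, -1.2]
opening: 0.26
gripper_force: 25.0
time: 10.73
tool_pos: [640.4, 92.7, 35.8]
eef_rot: [0.0, 0.763, 0.646, 0.0]
wrist_force: [-0.2, 0.2, 0.2]
opening: 0.262
gripper_force: 25.0
[640.36500813  92.66996302  35.81619138] [0.08 0.2  0.88]
```

```bash
python3 -m handwheel '{"delta_pos":[[0.1,0.2,0],[0.1,0.2,0.3],[0.1,0.2,0.6],[0.1,0.2,0.8],[0.1,0.2,0.8],[0.1,0.2,0.8]],"twist":[0,0,0,0,0,0],"grip":[1,1,1,1,1,1]}'
python3 -m handwheel '{"delta_pos":[[0,0,0],[0,0,0],[0,0,0],[0,0,0],[0,0,-2],[0,0,-5],[0,0,-9],[0,0,-9]],"twist":[0,0,0,0,0,0,0,0],"grip":[0.6,0.5,0.5,0.5,0.5,0.5,0.3,0.3]}'
python3 - <<'E'
from h import *
discs(*shot("w7"));pads("w7")
s=observe();print(rel((459,170,12),s))
E
```

```text
time: 11.23
tool_pos: [642.0, 93.7, 26.5]
eef_rot: [-0.0, 0.763, 0.646, -0.0]
wrist_force: [-0.1, 0.2, -1.1]
opening: 0.257
gripper_force: 25.0
time: 11.9
tool_pos: [645.2, 93.7, 123.4]
eef_rot: [0.002, 0.763, 0.646, 0.004]
wrist_force: [0.2, 0.4, 0.2]
opening: 0.607
gripper_force: 0.0
[645.16273241  93.67998719 123.38064345] 11.9
face 314 296 ax 21.1 23.6 [630.   16.3  34.5] rel [-7.9  -0.28  8.86]
face 457 372 ax 8.1 55.8 [676.7 115.4 233.7] rel [  2.7    2.84 -11.  ]
face 177 373 ax 10.4 54.8 [619.8 125.4 234.1] rel [  2.74  -2.95 -11.09]
face 231 334 ax 5.0 29.5 [614.7 100.3 188.2] rel [ 0.17 -3.06 -6.5 ]
face 311 208 ax 19.6 20.5 [640.8  92.   36.1] rel [-0.27 -0.47  8.72]
face 56 143 ax 24.6 38.3 [458.5 170.6  21.8] rel [  4.46 -19.76  10.02]
pad px [312. 396.] xy [ 606.3 -111.1] r 19.9
pad px [312. 336.] xy [617.3 -44. ] r 24.2
pad px [312. 274.] xy [628.5  17.6] r 28.7
pad px [500. 264.] xy [794.    3.3] r 39.4
pad px [313. 198.] xy [641.4  91.1] r 28.7
[  4.43 -19.58  10.74]
```

View pics/w7.png

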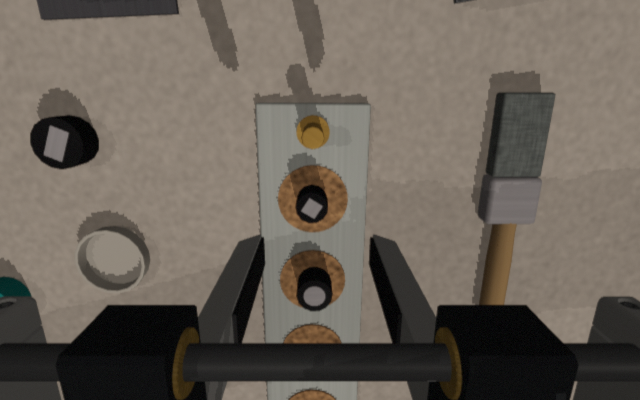

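m25 is on pad a at (311,208), about 1 mm off centre. m30 is at (314,296) on pad b. m40 is next, at (56,143).

```bash
python3 -m handwheel '{"delta_pos":[[0.7,-3,0],[1.4,-6,0],[2.2,-9.5,0],[3,-13,0],[3.7,-16.5,0],[4.4,-19.7,0],[4.4,-19.7,1],[4.4,-19.7,1],[4.4,-19.7,1]],"twist":[0,0,0,0,0,0,0,0,0],"grip":[0.3,0.3,0.3,0.3,0.3,0.3,0.3,0.3,0.3]}'
python3 - <<'E'
from h import *
discs(*shot("w8"))
E
```

```text
time: 12.7
tool_pos: [455.3, 169.4, 106.3]
eef_rot: [0.0, 0.763, 0.646, -0.0]
wrist_force: [0.5, -0.6, -0.5]
opening: 0.701
gripper_force: 0.0
[455.2824302  169.42068207 106.25901892] 12.7
face 580 270 ax 17.4 21.9 [640.8  91.9  36.1] rel [-4.57 19.57  7.01]
face 322 204 ax 22.8 39.4 [458.7 170.9  23. ] rel [0.2  0.32 8.33]
face 480 378 ax 6.1 39.0 [492.2 189.4 216.5] rel [  2.58   3.31 -11.03]
face 155 377 ax 9.6 43.6 [424.9 199.7 215.4] rel [  2.48  -3.5  -10.92]
face 218 335 ax 5.3 24.2 [420.9 176.4 170.9] rel [ 0.11 -3.51 -6.47]
face 622 300 ax 4.9 12.3 [535.9 188.9 198. ] rel [ 3.25  7.62 -9.17]
face 356 37 ax 31.5 39.5 [496.  277.6  45.7] rel [11.35  2.23  6.05]
```

```bash
python3 -m handwheel '{"delta_pos":[[0.2,0.3,0.5],[0.2,0.3,3.5],[0.2,0.3,6.5],[0.2,0.3,8.3],[0.2,0.3,8.9],[0.2,0.3,8.9],[0.2,0.3,8.9],[0.2,0.3,8.9],[0.2,0.3,8.9],[0.2,0.3,8.9]],"twist":[0,0,0,0,0,0,0,0,0,0],"grip":[0.3,0.3,0.3,0.4,0.4,1,1,1,1,1]}' 25
python3 -m handwheel '{"delta_pos":[[0,0,0],[0,0,0],[0,0,-2],[0,0,-6],[0,0,-10],[0,0,-10],[0,0,-10]],"twist":[0,0,0,0,0,0,0],"grip":[1,1,1,1,1,1,1]}'
python3 - <<'E'
from h import *
discs(*shot("w9"))
E
```

```text
time: 13.58
tool_pos: [459.0, 171.4, 18.4]
eef_rot: [0.0, 0.763, 0.646, 0.001]
wrist_force: [-0.3, -0.7, 7.5]
opening: 0.417
gripper_force: 25.0
time: 14.17
tool_pos: [459.3, 172.0, 119.6]
eef_rot: [0.0, 0.763, 0.646, 0.002]
wrist_force: [0.3, 0.0, -1.0]
opening: 0.416
gripper_force: 25.0
[459.28463567 171.97685088 119.64320085] 14.1667
face 562 266 ax 16.9 20.7 [640.   92.7  37.4] rel [-4.86 19.11  8.26]
face 218 375 ax 7.8 57.8 [442.1 200.8 229.5] rel [  2.6   -2.14 -10.98]
face 415 372 ax 6.9 56.6 [482.9 194.6 229.3] rel [  2.65   1.99 -10.95]
face 546 340 ax 7.2 20.3 [631.   22.2  34.2] rel [-11.98  19.38   8.57]
face 256 335 ax 4.0 24.3 [437.8 176.9 184.7] rel [ 0.15 -2.18 -6.52]
face 317 313 ax 79.2 112.2 [440.3  60.3   3.5] rel [-11.37  -0.07  11.57]
face 317 260 ax 32.6 54.2 [458.4 171.3 123. ] rel [-0.08 -0.08 -0.34]
```

Run:
```python
from h import *
s=observe();print(rel((615.6,-56.6,29),s)-[-0.08,-0.08,0])
```

```text
[-19.86  19.33   8.9 ]
```

```bash
python3 -m handwheel '{"delta_pos":[[-2,2,0],[-4.5,4.5,0],[-7,7,0],[-9.5,9.5,0],[-12,12,0],[-14.5,14.5,0],[-17,17,0],[-19.8,19.3,1],[-19.8,19.3,3],[-19.8,19.3,5]],"twist":[0,0,0,0,0,0,0,0,0,0],"grip":[1,1,1,1,1,1,1,1,1,1]}'
python3 -m handwheel '{"delta_pos":[[0,0,1],[0,0,2],[0,0,2],[0,0,2]],"twist":[0,0,0,0],"grip":[1,1,1,1]}'
python3 - <<'E'
from h import *
s=observe();print(s["tool_pos"],rel((615.6,-56.6,29),s)-[-0.08,-0.08,0])
E
```

```text
time: 15.05
tool_pos: [615.8, -58.8, 65.4]
eef_rot: [0.0, 0.764, 0.645, -0.001]
wrist_force: [0.4, 1.3, -0.7]
opening: 0.415
gripper_force: 25.0
time: 15.38
tool_pos: [615.7, -55.8, 47.3]
eef_rot: [-0.0, 0.763, 0.646, -0.0]
wrist_force: [0.3, -0.1, -0.5]
opening: 0.419
gripper_force: 25.0
[615.68982295 -55.75060317  47.33657755] [0.   0.09 1.83]
```

```bash
python3 -m handwheel '{"delta_pos":[[0,0.1,0.5],[0,0.1,1],[0,0.1,1.5],[0,0.1,1.75],[0,0.1,1.8],[0,0.1,1.8]],"twist":[0,0,0,0,0,0],"grip":[1,1,1,1,1,1]}'
python3 -m handwheel '{"delta_pos":[[0,0,0],[0,0,0],[0,0,0],[0,0,0],[0,0,-2],[0,0,-5],[0,0,-9],[0,0,-9],[0,0,-9]],"twist":[0,0,0,0,0,0,0,0,0],"grip":[0.4,0.3,0.3,0.3,0.3,0.2,0.2,0.2,0.2]}'
python3 - <<'E'
from h import *
discs(*shot("w10"));pads("w10")
s=observe();print(rel((461.2,-158.2,12),s))
E
```

```text
time: 15.88
tool_pos: [616.8, -56.2, 29.4]
eef_rot: [-0.0, 0.763, 0.646, -0.0]
wrist_force: [0.3, -0.1, -0.9]
opening: 0.42
gripper_force: 25.0
time: 16.63
tool_pos: [618.1, -56.2, 121.6]
eef_rot: [0.001, 0.763, 0.646, 0.002]
wrist_force: [0.1, 0.2, -0.2]
opening: 0.798
gripper_force: 0.0
[618.10870855 -56.22581072 121.61365929] 16.6333
face 501 379 ax 8.1 39.9 [659.1 -37.5 231.9] rel [  2.53   3.78 -11.01]
face 134 374 ax 12.8 49.7 [583.2 -24.4 230.7] rel [  2.57  -3.93 -10.92]
face 165 323 ax 7.3 11.0 [ 467.2 -145.9   21. ] rel [-11.34 -13.44  10.  ]
face 205 334 ax 6.5 29.7 [578.9 -48.  186.3] rel [ 0.17 -3.98 -6.48]
face 314 205 ax 22.3 37.9 [615.9 -56.8  32.3] rel [-0.1  -0.25  8.93]
face 317 105 ax 27.2 28.3 [629.8  16.1  33.5] rel [ 7.31 -0.07  8.82]
pad px [314. 277.] xy [ 602.7 -130.2] r 28.8
pad px [314. 185.] xy [615.5 -56.6] r 28.6
pad px [315. 101.] xy [628.2  17. ] r 28.7
pad px [532.  87.] xy [792.1  -1.3] r 48.8
pad px [315.  14.] xy [640.  84.] r 27.6
[-12.66 -13.71  10.77]
```

View pics/w10.png

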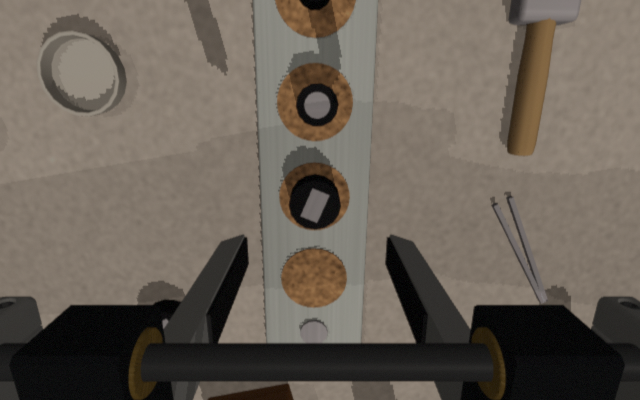

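m40 is centred on pad c at (314,205), and pad d at (314,277) is free. m50 is next.

```bash
python3 -m handwheel '{"delta_pos":[[-2,-2,0],[-4.5,-5,0],[-7,-7.5,0],[-9.5,-10.5,0],[-12.6,-13.7,0],[-12.6,-13.7,0],[-12.6,-13.7,0],[-12.6,-13.7,0]],"twist":[0,0,0,0,0,0,0,0],"grip":[0.2,0.2,0.2,0.2,0.2,0.2,0.2,0.2]}'
python3 - <<'E'
from h import *
discs(*shot("w11"))
E
```

```text
time: 17.35
tool_pos: [461.0, -157.5, 119.0]
eef_rot: [-0.0, 0.763, 0.646, -0.0]
wrist_force: [0.4, -0.2, 0.9]
opening: 0.801
gripper_force: 0.0
[ 461.01218267 -157.50640459  118.97523027] 17.35
face 501 380 ax 7.9 41.8 [ 502.7 -139.4  228.8] rel [  2.48   3.8  -10.98]
face 135 374 ax 14.3 49.9 [ 426.8 -125.6  228.3] rel [  2.58  -3.91 -10.93]
face 205 334 ax 6.7 32.7 [ 421.9 -149.4  183.5] rel [ 0.15 -3.99 -6.45]
face 318 201 ax 38.9 40.5 [ 461.1 -157.9   21.9] rel [-0.04  0.02  9.7 ]
```

```bash
python3 -m handwheel '{"delta_pos":[[0,0,2],[0,0,5],[0,0,8],[0,0,9.6],[0,0,10.1],[0,0,10.1],[0,0,10.1],[0,0,10.1],[0,0,10.1],[0,0,10.1]],"twist":[0,0,0,0,0,0,0,0,0,0],"grip":[0.2,0.2,0.2,0.3,0.3,1,1,1,1,1]}' 25
python3 -m handwheel '{"delta_pos":[[0,0,0],[0,0,0],[0,0,-2],[0,0,-5],[0,0,-8],[0,0,-8],[0,0,-8]],"twist":[0,0,0,0,0,0,0],"grip":[1,1,1,1,1,1,1]}'
python3 - <<'E'
from h import *
discs(*shot("w12"))
s=observe();print(rel((602.7,-130.3,29),s))
E
```

```text
time: 18.23
tool_pos: [461.7, -157.8, 19.4]
eef_rot: [0.001, 0.763, 0.646, 0.001]
wrist_force: [-0.3, 1.0, 6.5]
opening: 0.521
gripper_force: 25.0
time: 18.82
tool_pos: [461.9, -157.7, 100.0]
eef_rot: [0.001, 0.763, 0.646, 0.001]
wrist_force: [-0.9, 0.5, -2.0]
opening: 0.526
gripper_force: 25.0
[ 461.93965122 -157.71614917  100.01527077] 18.8167
face 39 389 ax 8.0 14.1 [474.2 -75.6 271.2] rel [  8.31  -0.08 -17.12]
face 439 375 ax 8.2 53.5 [ 490.  -135.2  210.8] rel [  2.7    2.44 -11.07]
face 196 374 ax 12.1 56.0 [ 440.1 -127.8  209.4] rel [  2.6   -2.61 -10.95]
face 209 334 ax 5.8 13.0 [ 440.2 -126.   199. ] rel [ 2.78 -2.63 -9.91]
face 15 331 ax 5.8 11.6 [ 394.6 -118.1  198.2] rel [ 2.8  -7.26 -9.84]
face 239 332 ax 12.7 25.6 [ 435.9 -148.6  167.8] rel [ 0.48 -2.7  -6.79]
face 314 313 ax 83.3 132.3 [ 4.424e+02 -2.587e+02 -3.000e-01] rel [-10.29  -0.29  10.02]
face 252 283 ax 2.8 78.1 [ 436.5 -145.1  141.8] rel [ 0.82 -2.7  -4.18]
face 316 257 ax 55.5 61.0 [ 461.  -158.1  100.9] rel [-0.05 -0.09 -0.09]
[ 5.01 13.5   7.01]
```

```bash
python3 -m handwheel '{"delta_pos":[[0.8,2,0],[1.8,5,0],[2.8,7.5,0],[3.9,10.5,0],[5.05,13.6,1],[5.05,13.6,3],[5.05,13.6,5],[5.05,13.6,5],[5.05,13.6,5]],"twist":[0,0,0,0,0,0,0,0,0],"grip":[1,1,1,1,1,1,1,1,1]}'
python3 - <<'E'
from h import *
s=observe();print(s["tool_pos"],rel((602.7,-130.3,29.5),s)-[-0.05,-0.09,0])
E
```

```text
time: 19.62
tool_pos: [602.2, -130.6, 47.1]
eef_rot: [-0.001, 0.763, 0.646, -0.001]
wrist_force: [-0.4, -1.1, -0.1]
opening: 0.523
gripper_force: 25.0
[ 602.17327734 -130.63812026   47.10309086] [0.09 0.14 1.76]
```

```bash
python3 -m handwheel '{"delta_pos":[[0.1,0.1,0.5],[0.1,0.1,1],[0.1,0.1,1.5],[0.1,0.1,1.7],[0.1,0.1,1.75],[0.1,0.1,1.75]],"twist":[0,0,0,0,0,0],"grip":[1,1,1,1,1,1]}'
python3 -m handwheel '{"delta_pos":[[0,0,0],[0,0,0],[0,0,0],[0,0,0],[0,0,-2],[0,0,-5],[3,0,-8],[6,0,-8],[6,0,-8],[6,0,-8]],"twist":[0,0,0,0,0,0,0,0,0,0],"grip":[0.3,0.2,0.2,0.2,0.2,0.2,0.2,0.2,0.2,0.2]}'
python3 - <<'E'
from h import *
discs(*shot("w13"));pads("w13")
E
```

```text
time: 20.12
tool_pos: [604.6, -129.7, 31.0]
eef_rot: [0.0, 0.763, 0.646, 0.0]
wrist_force: [0.3, -0.5, -1.2]
opening: 0.523
gripper_force: 25.0
time: 20.95
tool_pos: [614.9, -68.4, 111.2]
eef_rot: [-0.0, 0.762, 0.647, 0.0]
wrist_force: [0.0, -0.6, 0.2]
opening: 0.802
gripper_force: 0.0
[614.90530104 -68.3617699  111.18517953] 20.95
face 316 283 ax 36.6 40.9 [ 603.6 -130.7   29.4] rel [-6.34 -0.1   8.17]
face 500 376 ax 10.0 45.1 [656.1 -48.9 221.1] rel [  2.59   3.76 -10.99]
face 134 373 ax 13.3 51.1 [580.8 -36.1 221. ] rel [  2.64  -3.88 -10.98]
face 205 333 ax 6.7 35.3 [576.2 -59.6 176.6] rel [ 0.24 -3.96 -6.55]
face 224 276 ax 2.9 26.3 [577.5 -52.9 148.7] rel [ 0.92 -3.94 -3.75]
face 316 193 ax 23.5 40.6 [615.9 -56.6  32.7] rel [ 1.17 -0.1   7.85]
face 319 86 ax 28.3 30.3 [629.7  16.1  33.8] rel [8.57 0.09 7.75]
pad px [316. 173.] xy [615.5 -56.5] r 28.7
pad px [317.  84.] xy [628.3  17.1] r 28.7
pad px [546.  69.] xy [791.7  -1.7] r 48.2
pad px [318.   5.] xy [637.5  70.3] r 18.7
```

View pics/w13.png

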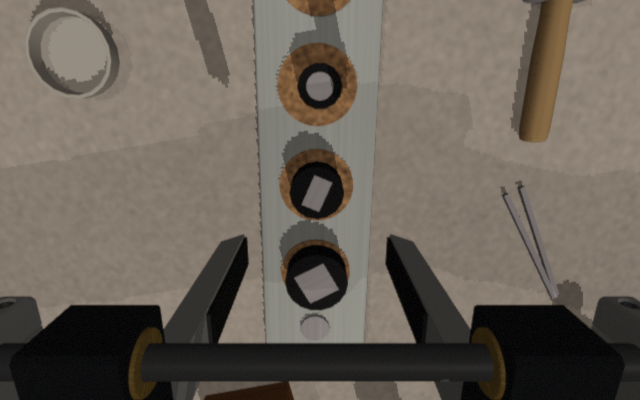

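```bash
python3 -c "
from rig import *
print(close_job())"
```

```text
the job is handed in; nothing more can be done
None
```

All four specimens are upright on the pads, faces up and released, in the order 25, 30, 40, 50 mm away from the post; each measured within about 2 mm of its pad centre. I handed the job in at about 21 s of the 99 s allowed; the rig returned no verdict.

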